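# Clear the offcut and rub down the veneer tape

### The arm

A 6-joint arm with a two-finger parallel gripper is mounted at the origin on the work surface. World frame = base frame: x ahead of the robot, y to its left, z up, the work surface at z = 0. Lengths are in m, angles in rad, forces in N, time in s.
With the tool pointing down it reaches from about 0.375 to 0.9 m from the base axis. Payload 3.1 kg.
Tool frame: the origin (TCP) lies at the very end of the fingers, on their centre line; the grasp point (between the pads) lies 19 mm behind it; z points along the fingers, y is the line along which they close (so a half turn about z gives the same grasp; the last joint's range is limited). The gripper opens to 87 mm and grips with 3 to 60 N. Pads are 19 mm wide; open, the fingers measure 117 mm over their backs; the gripper's body (75 mm by 190 mm) begins 51 mm behind the grasp point.
Start: joints at [0.963, 0.527, 1.433, -0, 1.181, -0.178], TCP at [0.26, 0.568, 0.223] pointing down, gripper open.
Joint ranges: [-3.08, 3.08], [-0.75, 2.2], [0.22, 2.44], [-1.43, 4.57], [0, 2.65], [-2.85, 2.85]. Speed limits (rad/s): [2.79, 2.79, 3.14, 3.14, 3.14, 3.14].

### API

Orientations are given as a unit quaternion [x, y, z, w].
In Python, from rig import status, viewer, robot gives the robot as it stands.
- The arm moves only by the tool arm_command, never from a script. Its arguments are lists of equal length, an entry for each row: "delta_rot": the turn, a rotation vector about the tool's x, y, z in degrees, a list of three; "delta_pos": the shift along the tool's x, y, z in m, a list of three; "gripper": the closure, from -1 (fully open) to 1 (shut). In form: {"delta_rot": [[rx, ry, rz], ...], "delta_pos": [[dx, dy, dz], ...], "gripper": [gripper, ...]}. A call has 1 to 12 rows; each row is the pose to reach, as a shift and turn from the pose commanded when the call began, along the tool's axes at that moment; what a row does not reach only later rows make up. A row lasts 1/12 s, in which the tool goes at most 41.7 mm and 7.16 degrees, less where a joint would pass 70% of its speed; a pose out of reach is approached as far as the arm can. A call with a gripper value outside its range is refused whole. The fingers move at their own pace and stop on an object; "grip_force" is the grip in N (left out, the last holds). Time passes only in rows, so rows that repeat a pose let the fingers close. It gives the time, the measured TCP pose, the force, the opening and the grip force at its end, in the units of the state.
- status.get_obs(): the state, without advancing time (a new reading comes with each control period).
- viewer.camera(name): name is "scene" or "top" or "wrist"; returns a dict with "pixels" (400x640x3 uint8, blue, green, red), "fx", "fy", "cx", "cy" (pixels), "pose" (4x4, takes a point from camera to world coordinates); the wrist camera has in their place "mount" (4x4, takes a point from camera to tool coordinates, whose origin is the TCP and whose axes are the flange's). Camera axes: x right, y down, z forward; pixel columns grow to the right and rows downward; lengths in m; the calibration is good to about 2 mm. A picture is of the moment at which its call begins: read the wrist's pose just before it. There is no depth.
- robot.hand_in(): hands the job in; it is judged then, once.
The state is a dict: "time": time; "q": joint angles; "joint_velocities": joint speeds; "joint_torque": joint torques, N m; "position": TCP position; "tool_rot": TCP orientation; "ft_force": force on the tool from outside, world axes, zero at the start; "moment": the same for the moment, N m; "grip_width": finger opening in m; "grip_force": force on a finger pad.
Only numpy, scipy, OpenCV 4.12 (cv2) and the standard library are available. Lean on these libraries where they do the work, as an engineer would, in place of code of your own. Each camera call takes 0.05 s, during which the arm holds its last target. There are 200 camera calls.

### The job

A tenon offcut has been left lying across the paper tape on the veneered panel: put it in the blue offcut box. Then take the red-handled rubbing stick and, holding it upright, slide its brass foot slowly (about 4 cm per second) along the whole tape, centred on it and down in touch with it, from the red-marked end to the other end. Finally stand the stick back on its round cork mat, and leave everything else where it is.

Things in the scene. Friction and masses are not known exactly. Their poses are not given: they have to be found in the camera images.
- offcut_center (a point): Centre (half-way up) of the thick part of a loose pale wood offcut, 0.1 kg. The thick part is 90 long (x) x 44 wide (y) x 32 high (z); from its +x end a tenon sticks out 40 more, as wide, 14 thick, at mid-height. It lies flat on the panel across the tape, its x axis level; grasp the thick part across its 44 mm width.
- offcut_box: Fixed open blue plastic box for offcuts, outside 210 (x) x 160 (y) x 60 high, walls 6 thick, floor 6 thick. Origin at the centre of its underside on the bench, z up. The offcut, 130 long overall, lies down in it along its x. It stands to the left or to the right of the panel, the cork mat on the other side.
- tape_start (a point): Middle of the red-marked end of the paper tape, on the panel's top surface. The tape is white, straight, 24 wide, 180 long and flush, covering the seam between two veneers on a fixed level wood panel 200 x 250 x 18 thick; the red mark is a 30 x 16 sticker just beyond this end.
- tape_mid (a point): Middle of the tape, on the panel's top surface, 18 above the bench. y runs along the tape towards the red-marked end, x across it, z up.
- tape_end (a point): Middle of the other, unmarked end of the tape, on the panel's top surface.
- stick_center (a point): Centre (half-way up, 60 above its foot) of the loose rubbing stick: upright, 120 tall, round, 0.2 kg; red handle 28 in diameter from 24 mm above the foot to the top, and below it a flat brass foot 36 in diameter. It stands on its foot on the cork mat; grasp the handle from above.
- stick_foot (a point): Centre of the flat underside of the stick's brass foot (60 below stick_center when upright).
- mat_top (a point): Centre of the top of the fixed round cork mat, 110 in diameter, 4 thick, on the bench.
- tape_roll: Bystander: roll of paper tape 50 in diameter, 20 high, lying on the panel near a corner at the red-marked end. Origin under its centre.
- glue_bottle: Bystander: yellow bottle 66 in diameter, 190 tall, beyond the panel. Origin under its centre.
- wax_tin: Bystander: green tin 90 in diameter, 70 tall, beyond the panel. Origin under its centre.
- mallet: Bystander: hammer with a pale wood handle, about 260 long, lying on the bench beyond the panel.
- sanding_block: Bystander: cork block 110 x 60 x 35 high, on the bench between robot and panel. Origin under its centre.
- brush_jar: Bystander: open white pot 80 in diameter, 100 tall, beyond the panel. Origin under its centre.

How it is judged:
On the way, in this order (a step that is already met when the one before it is completed fails the run):
1. the offcut lies in the blue box, let go (x of offcut_center in the frame of offcut_box between -0.105 and 0.105 m and y of offcut_center in the frame of offcut_box between -0.08 and 0.08 m and z of offcut_center in the frame of offcut_box below 0.05 m and linear speed of offcut below 0.03 m/s and contact force between offcut and the fingers below 0.1 N), for 0.2 s.
2. the foot's centre is on the tape within 25 mm of its red-marked end (14 mm of the centre line, 4 mm of the surface), the stick upright (x of stick_foot in the frame of tape_mid between -0.014 and 0.014 m and y of stick_foot in the frame of tape_mid between 0.065 and 0.115 m and z of stick_foot in the frame of tape_mid between -0.004 and 0.004 m and angle between stick_foot's own z axis and vertical below 0.3 rad), for 0.2 s.
3. the foot is sliding slowly along the tape, first part (stays 0.3 s within about 45 mm) (x of stick_foot in the frame of tape_mid between -0.014 and 0.014 m and y of stick_foot in the frame of tape_mid between 0.02 and 0.065 m and z of stick_foot in the frame of tape_mid between -0.004 and 0.004 m and angle between stick_foot's own z axis and vertical below 0.3 rad), for 0.3 s.
4. the foot is sliding slowly along the tape, middle (x of stick_foot in the frame of tape_mid between -0.014 and 0.014 m and y of stick_foot in the frame of tape_mid between -0.02 and 0.02 m and z of stick_foot in the frame of tape_mid between -0.004 and 0.004 m and angle between stick_foot's own z axis and vertical below 0.3 rad), for 0.3 s.
5. the foot is sliding slowly along the tape, last part (x of stick_foot in the frame of tape_mid between -0.014 and 0.014 m and y of stick_foot in the frame of tape_mid between -0.065 and -0.02 m and z of stick_foot in the frame of tape_mid between -0.004 and 0.004 m and angle between stick_foot's own z axis and vertical below 0.3 rad), for 0.3 s.
6. the foot is down on the tape within 25 mm of its far end (x of stick_foot in the frame of tape_mid between -0.014 and 0.014 m and y of stick_foot in the frame of tape_mid between -0.115 and -0.065 m and z of stick_foot in the frame of tape_mid between -0.004 and 0.004 m and angle between stick_foot's own z axis and vertical below 0.3 rad), for 0.2 s.
At the end, for the whole second after the job is handed in: The offcut is at rest in the blue box, its centre inside the walls and no higher than 50 mm; the stick is at rest and upright (0.1 rad) on the cork mat, its foot's centre within 45 mm of the mat's centre and 6 mm of its top (x of offcut_center in the frame of offcut_box between -0.105 and 0.105 m and y of offcut_center in the frame of offcut_box between -0.08 and 0.08 m and z of offcut_center in the frame of offcut_box below 0.05 m and linear speed of each of offcut, stick below 0.03 m/s and horizontal distance between stick_foot and mat_top below 0.045 m and z of stick_foot in the frame of mat_top below 0.006 m and angle between stick_foot's own z axis and vertical below 0.1 rad); the robot touches nothing.
It fails at once if a bystander is pushed away (more than 30 mm) (distance of any of tape_roll, glue_bottle, wax_tin, mallet, sanding_block, brush_jar from where it was at the start of the episode above 0.03 m).
It also fails if it takes over 72 s, if anything falls off the work surface, if the arm or the gripper's body presses on something with over 40 N, if the wrist force passes 120 N, or if a joint passes its speed limit or range.

## Working session

There is one attempt and no reset: what is moved stays moved. The work goes in short steps, Python scripts to look and compute and a tool call to move; the robot and the scene stay as the last step left them, time stands still between calls to the robot, and variables do not carry over. Pictures are saved under pics/ and viewed, at most 12 in all, crops included, and the job is handed in when it is done.

Besides the shell and the picture viewer there is one more tool, called after ">>>" in YAML: its name, and indented under it one key for each argument. arm_command: Moves the arm, as the interface text tells. Its arguments: {"type":"object","properties":{"delta_rot":{"type":"array","items":{"type":"array","items":{"type":"number"}}},"delta_pos":{"type":"array","items":{"type":"array","items":{"type":"number"}}},"gripper":{"type":"array","items":{"type":"number"}},"grip_force":{"type":"number"}},"required":["delta_rot","delta_pos","gripper"]}

```bash
mkdir -p pics; ls
python3 - <<'E'
from rig import status, viewer, robot
import cv2,pickle
o=status.get_obs(); print({k:o[k] for k in('time','position','tool_rot','grip_width','ft_force')})
for n in('top','scene'):
    c=viewer.camera(n); cv2.imwrite(f'pics/{n}0.png',c['pixels']); pickle.dump(c,open(n+'.pkl','wb'))
    print(n,c['fx'],c['fy'],c['cx'],c['cy'],c['pose'])
E
```

```text
pics
{'time': 0.0, 'position': array([0.25996898, 0.56756243, 0.22156635]), 'tool_rot': array([ 2.13221519e-01,  9.77003276e-01, -1.00651141e-03, -4.11051715e-04]), 'grip_width': 0.08687506201707301, 'ft_force': array([ 0.14675601, -0.07541521, -0.36558899])}
top 374.50393212408244 374.50393212408244 321.09419271906984 199.57083755578634 [[-0.028552   -0.9826359   0.18333429  0.40907232]
 [-0.99949228  0.0254702  -0.01914302  0.00194115]
 [ 0.01414106 -0.18378778 -0.98286422  1.04346281]
 [ 0.          0.          0.          1.        ]]
scene 380.5399786215886 380.5399786215886 314.99359444381696 198.71192387510797 [[ 0.20594645  0.76973727 -0.60422727  1.08260459]
 [ 0.97843579 -0.15201012  0.13984395 -0.10760596]
 [ 0.01579445 -0.61999795 -0.78444444  0.70647941]
 [ 0.          0.          0.          1.        ]]
```

View pics/top0.png

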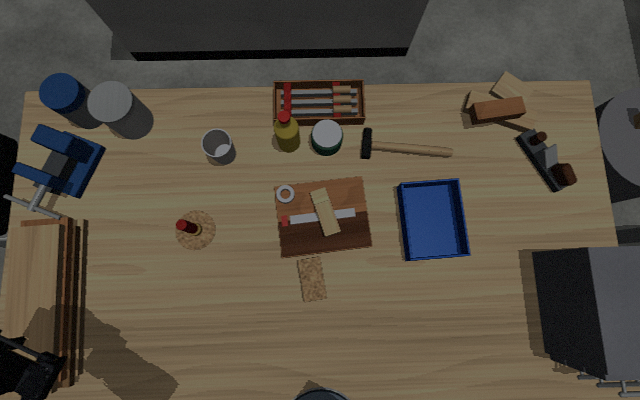

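View pics/scene0.png

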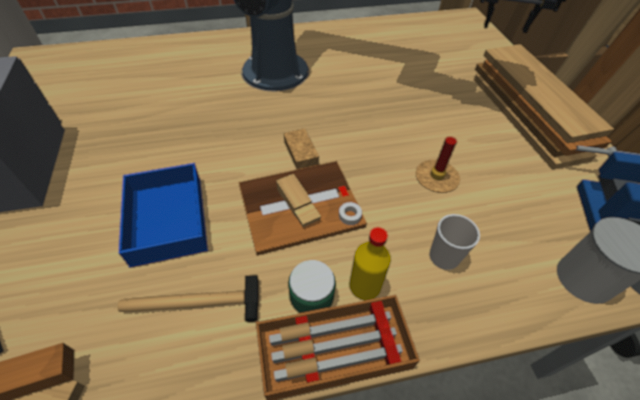

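The top view shows the panel around (323,217) with the tape running from the red mark (285,221) to (355,213). The offcut is at about (325,211), the box centre near (433,220), and the stick and mat near (193,230). I'll enlarge that area.

Run:
```python
import cv2,pickle
im=pickle.load(open('top.pkl','rb'))['pixels']
a=cv2.resize(im[165:265,265:385],None,fx=6,fy=6,interpolation=cv2.INTER_CUBIC)[:600]
cv2.imwrite('pics/t1.png',cv2.convertScaleAbs(a,alpha=1.5))
b=cv2.resize(im[165:275,160:480],None,fx=2.5,fy=2.5,interpolation=cv2.INTER_CUBIC)
s=pickle.load(open('scene.pkl','rb'))['pixels'][130:250,220:380]
cv2.imwrite('pics/t2.png',cv2.resize(s,None,fx=5,fy=5,interpolation=cv2.INTER_CUBIC))
```

```text
(no output)
```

View pics/t1.png

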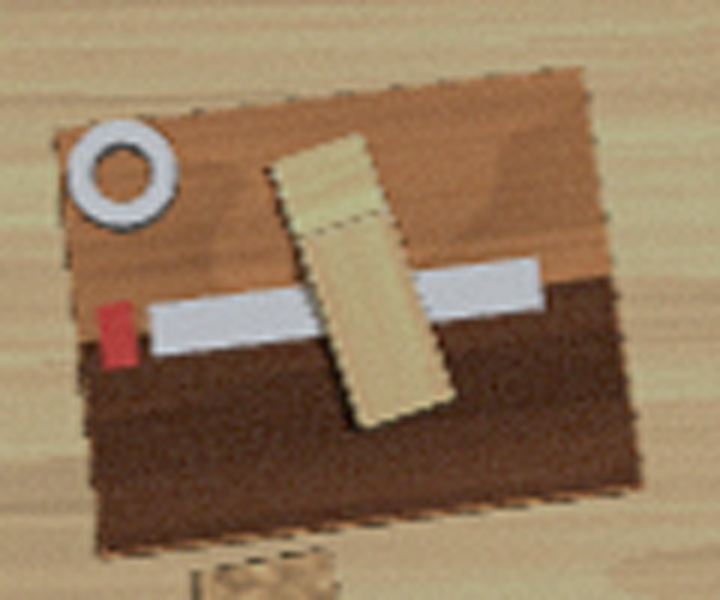

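View pics/t2.png

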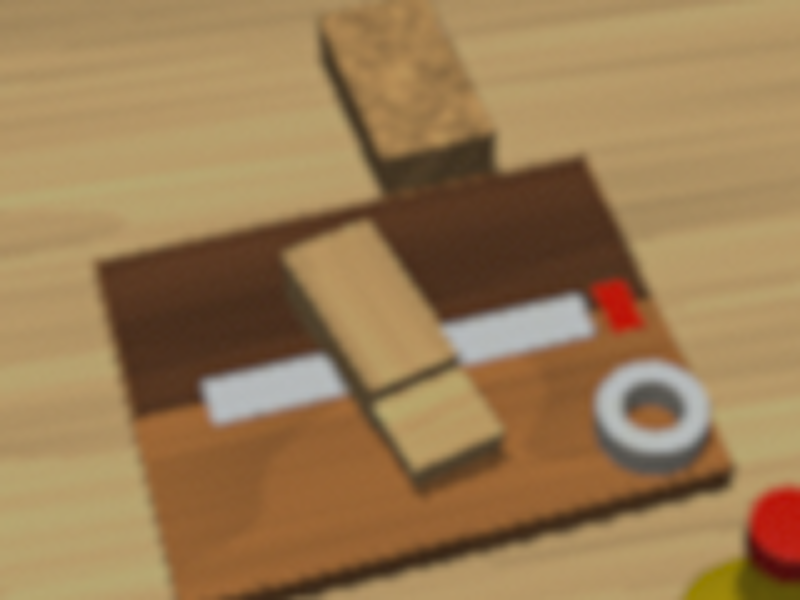

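Crop t1 shows the tape corners at (149,305), (153,356), (540,258) and (545,309). The offcut's thick top is at (300,235), (388,210), (455,398) and (362,430), with the tenon pointing up the picture, away from the robot. In t2 the tape corners are (585,292), (597,335), (200,380) and (212,424), and the offcut is at (283,253), (370,220), (457,360) and (372,395).

```bash
cat > h.py <<'E'
import numpy as np,pickle,cv2
def ray(c,P,uv,z):
    uv=np.atleast_2d(uv).astype(float)
    d=np.c_[(uv[:,0]-c['cx'])/c['fx'],(uv[:,1]-c['cy'])/c['fy'],np.ones(len(uv))]@P[:3,:3].T
    return P[:3,3]+d*((z-P[2,3])/d[:,2])[:,None]
E
python3 - <<'E'
from h import *
np.set_printoptions(precision=4,suppress=True)
T=pickle.load(open('top.pkl','rb'));S=pickle.load(open('scene.pkl','rb'))
t=lambda a:(np.array(a)+.5)/6-.5+[265,165]
s=lambda a:(np.array(a)+.5)/5-.5+[220,130]
for n,c,f,tp,of in(('T',T,t,[(149,305),(153,356),(540,258),(545,309)],[(300,235),(388,210),(455,398),(362,430)]),
  ('S',S,s,[(585,292),(597,335),(200,380),(212,424)],[(283,253),(370,220),(457,360),(372,395)])):
    p=ray(c,c['pose'],f(tp),.018); a=p[:2].mean(0);b=p[2:].mean(0)
    print(n,'tape',a,b,'mid',(a+b)/2,np.linalg.norm(a-b),np.degrees(np.arctan2(*(a-b)[[1,0]])))
    q=ray(c,c['pose'],f(of),.05); print('off',q.mean(0)); print([np.linalg.norm(q[i]-q[i-1]).round(4) for i in range(4)],[np.degrees(np.arctan2(*(q[i]-q[i-1])[[1,0]])).round(1) for i in range(4)])
    hsv=cv2.cvtColor(c['pixels'],cv2.COLOR_BGR2HSV)
    m=((abs(hsv[...,0].astype(int)-113)<12)&(hsv[...,1]>150)).astype(np.uint8)
    x=(slice(160,280),slice(380,490)) if n=='T' else (slice(150,280),slice(110,220))
    k=np.zeros_like(m);k[x]=m[x]
    pts=cv2.findNonZero(k); h=cv2.convexHull(pts); ap=cv2.approxPolyDP(h,4,True)[:,0]; w=ray(c,c['pose'],ap,.06)
    print('box',ap.tolist());print(w)
    # red handle
    r=(((hsv[...,0]<8)|(hsv[...,0]>172))&(hsv[...,1]>150)).astype(np.uint8)
    x=(slice(205,245),slice(165,205)) if n=='T' else (slice(125,190),slice(425,470))
    k=np.zeros_like(m);k[x]=r[x]
    pts=cv2.findNonZero(k)[:,0];print('red',pts.min(0),pts.max(0))
E
python3 - <<'E'
import pickle,cv2,numpy as np
T=pickle.load(open('top.pkl','rb'))['pixels'][195:265,160:230];S=pickle.load(open('scene.pkl','rb'))['pixels'][130:200,405:475]
cv2.imwrite('pics/st.png',cv2.convertScaleAbs(cv2.resize(np.hstack([T,S]),None,fx=5.7,fy=5.7,interpolation=cv2.INTER_CUBIC),alpha=1.3))
E
```

```text
T tape [0.5463 0.0699 0.018 ] [ 0.5634 -0.111   0.018 ] mid [ 0.5548 -0.0206  0.018 ] 0.18173913690013363 95.3840415172967
off [ 0.5452 -0.0325  0.05  ]
[np.float64(0.0917), np.float64(0.0412), np.float64(0.0896), np.float64(0.0436)] [np.float64(15.9), np.float64(-75.4), np.float64(-162.5), np.float64(107.4)]
box [[469, 254], [406, 260], [397, 187], [457, 179]]
[[ 0.4377 -0.3999  0.06  ]
 [ 0.4269 -0.2335  0.06  ]
 [ 0.6217 -0.2228  0.06  ]
 [ 0.6397 -0.3876  0.06  ]]
red [176 219] [196 232]
S tape [0.5438 0.0714 0.018 ] [ 0.5602 -0.111   0.018 ] mid [ 0.552  -0.0198  0.018 ] 0.1832276032121597 95.14149300265224
off [ 0.5449 -0.0329  0.05  ]
[np.float64(0.0914), np.float64(0.0442), np.float64(0.0914), np.float64(0.0414)] [np.float64(-163.6), np.float64(106.2), np.float64(14.7), np.float64(-73.7)]
box [[206, 249], [130, 265], [120, 253], [124, 176], [193, 164]]
[[ 0.6658 -0.2267  0.06  ]
 [ 0.673  -0.3678  0.06  ]
 [ 0.6424 -0.3888  0.06  ]
 [ 0.4377 -0.4004  0.06  ]
 [ 0.4295 -0.2487  0.06  ]]
red [436 137] [455 170]
```

View pics/st.png

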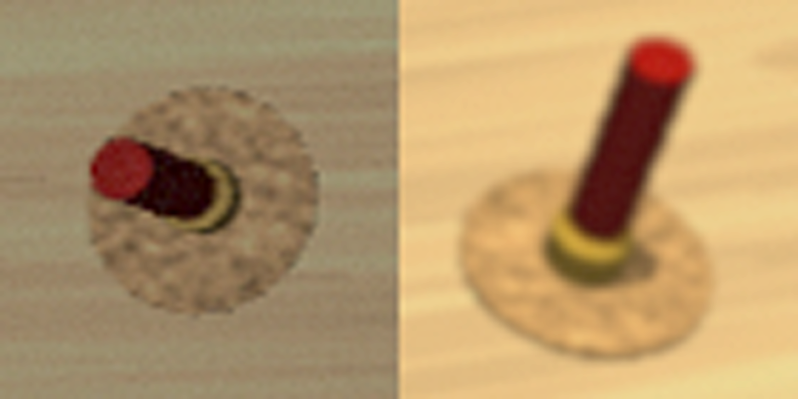

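The stick's top centre is at about (122,168) in the left half and (660,61) in the right. The mat centre is at about (203,200) left and (586,263) right. I'll triangulate both and work out the first move.

```bash
cat >> h.py <<'E'
from scipy.spatial.transform import Rotation as R
def go(cp,rot,target,yaw_y=None):
    """shift in tool axes from commanded cp and rot to target; yaw of tool y (deg world)"""
    r=R.from_quat(rot); ty=r.as_matrix()[:,1]; a=np.degrees(np.arctan2(ty[1],ty[0]))
    d=r.inv().apply(np.array(target)-cp)
    print('tool y at',a.round(2),'delta',d.round(4),'rz',None if yaw_y is None else round(-((yaw_y-a+180)%360-180),2))
    down=r.inv().apply([0,0,-1]); print('tilt fix rotvec deg',np.degrees(np.cross([0,0,1],down)).round(2))
E
python3 - <<'E'
from h import *
np.set_printoptions(precision=4,suppress=True)
T=pickle.load(open('top.pkl','rb'));S=pickle.load(open('scene.pkl','rb'))
print('sticktop',ray(T,T['pose'],(181.0,224.1),.124),ray(S,S['pose'],(450.4,140.3),.124))
print('mat',ray(T,T['pose'],(195.2,229.7),.004),ray(S,S['pose'],(437.4,175.7),.004))
from rig import status
o=status.get_obs()
go([.26,.568,.223],o['tool_rot'],[.545,-.0325,.12],105.7)
E
```

```text
sticktop [[0.5283 0.3296 0.124 ]] [[0.5296 0.3281 0.124 ]]
mat [[0.5272 0.3326 0.004 ]] [[0.5291 0.3315 0.004 ]]
tool y at 65.37 delta [-0.5093 -0.4269  0.1037] rz -40.33
tilt fix rotvec deg [-0.11 -0.02  0.  ]
```

>>> arm_command:
  delta_rot:
    - [0,0,-5]
    - [0,0,-10]
    - [0,0,-15]
    - [0,0,-20]
    - [0,0,-25]
    - [0,0,-30]
    - [0,0,-35]
    - [0,0,-40.3]
    - [0,0,-40.3]
    - [0,0,-40.3]
    - [0,0,-40.3]
    - [0,0,-40.3]
  delta_pos:
    - [-0.025,-0.021,0]
    - [-0.05,-0.042,0]
    - [-0.075,-0.063,0]
    - [-0.1,-0.084,0]
    - [-0.125,-0.105,0]
    - [-0.15,-0.126,0]
    - [-0.175,-0.147,0]
    - [-0.2,-0.168,0]
    - [-0.225,-0.189,0]
    - [-0.25,-0.21,0]
    - [-0.275,-0.231,0]
    - [-0.3,-0.252,0]
  gripper: [-1,-1,-1,-1,-1,-1,-1,-1,-1,-1,-1,-1]
  grip_force: 20

```text
time: 1.1
position: [0.4282, 0.2125, 0.2224]
tool_rot: [-0.136, 0.991, -0.0, -0.0]
ft_force: [1.2, -0.3, 0.3]
grip_width: 0.0871
grip_force: 0.0
```

Run:
```python
from h import *
from rig import status
o=status.get_obs();print(o['time'],o['position'])
go(o['position']+[0,0,.001],o['tool_rot'],[.545,-.0325,.12],105.7)
```

```text
1.1 [0.42824346 0.21252445 0.22236628]
tool y at 105.68 delta [-0.0462 -0.2675  0.1033] rz -0.02
tilt fix rotvec deg [ 0.   -0.03  0.  ]
```

>>> arm_command:
  delta_rot:
    - [0,0,0]
    - [0,0,0]
    - [0,0,0]
    - [0,0,0]
    - [0,0,0]
    - [0,0,0]
    - [0,0,0]
    - [0,0,0]
    - [0,0,0]
    - [0,0,0]
    - [0,0,0]
    - [0,0,0]
  delta_pos:
    - [-0.006,-0.033,0.012]
    - [-0.012,-0.066,0.025]
    - [-0.017,-0.1,0.037]
    - [-0.023,-0.133,0.05]
    - [-0.029,-0.166,0.062]
    - [-0.035,-0.2,0.075]
    - [-0.04,-0.233,0.09]
    - [-0.044,-0.255,0.1]
    - [-0.046,-0.267,0.103]
    - [-0.046,-0.267,0.103]
    - [-0.046,-0.267,0.103]
    - [-0.046,-0.267,0.103]
  gripper: [-1,-1,-1,-1,-1,-1,-1,-1,-1,-1,-1,-1]

```text
time: 2.1
position: [0.5436, -0.0292, 0.1199]
tool_rot: [-0.137, 0.991, 0.0, -0.0]
ft_force: [-0.6, 0.6, -0.6]
grip_width: 0.0867
grip_force: 0.0
```

Run:
```python
from h import *
from rig import status,viewer
o=status.get_obs();print(o['time'],o['position'],o['ft_force'],o['q'])
c=viewer.camera('wrist');c['o']=o;pickle.dump(c,open('w1.pkl','wb'));cv2.imwrite('pics/w1.png',c['pixels']);print(c['mount'])
go(o['position'],o['tool_rot'],[.545,-.0325,.022],105.7)
```

```text
2.1 [ 0.5436249  -0.02918498  0.11993825] [-0.59123378  0.59040801 -0.57705683] [-2.59213139e-01  5.66339912e-01  1.72872967e+00  5.76424448e-04
  8.47569886e-01 -2.10488406e+00]
[[-4.31209945e-05 -9.67126711e-01 -2.54294954e-01  6.89943407e-02]
 [ 9.99999992e-01 -1.16468598e-05 -1.25275805e-04  1.50849283e-03]
 [ 1.18195839e-04 -2.54294957e-01  9.67126704e-01 -1.61285789e-01]
 [ 0.00000000e+00  0.00000000e+00  0.00000000e+00  1.00000000e+00]]
tool y at 105.73 delta [-0.0005 -0.0037  0.0979] rz 0.03
tilt fix rotvec deg [ 0.05 -0.04  0.  ]
```

View pics/w1.png

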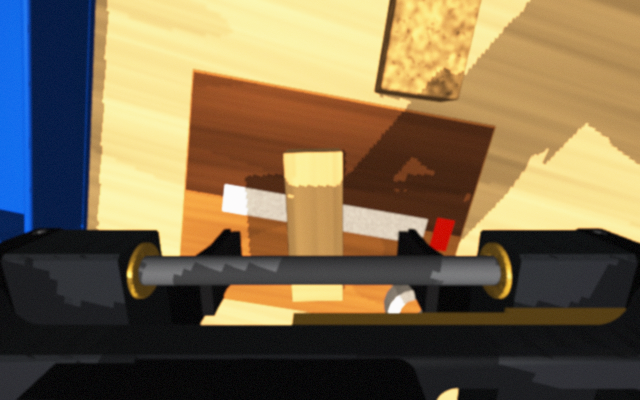

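The wrist view shows the offcut's near end at (285,153)-(343,152), lined up with the tool. The tape roll shows at (400,298), near the right finger, so I'll check that clearance and refine the estimates.

Run:
```python
from h import *
np.set_printoptions(precision=4,suppress=True)
T=pickle.load(open('top.pkl','rb'));c=pickle.load(open('w1.pkl','rb'));o=c['o']
W=np.eye(4);W[:3,:3]=R.from_quat(o['tool_rot']).as_matrix();W[:3,3]=o['position'];P=W@c['mount']
e=ray(c,P,[(285,153),(343,152)],.05);print('near end',e,np.linalg.norm(e[0]-e[1]))
for d in (-16,16): pass
a=np.radians(15.7);print('centre from near end',e.mean(0)[:2]+.045*np.array([np.cos(a),np.sin(a)]))
t=ray(c,P,[(226,184),(222,211),(428,217),(424,240)],.018);print('tape',t)
roll=ray(T,T['pose'],(285,193.3),.038)[0];print('roll',roll)
n=np.array([np.cos(np.radians(105.7)),np.sin(np.radians(105.7))]);v=roll[:2]-[.545,-.0325];print('along close',v@n,'across',v@[n[1],-n[0]])
```

```text
near end [[ 0.5069 -0.064   0.05  ]
 [ 0.4947 -0.0231  0.05  ]] 0.0427010622876611
centre from near end [ 0.5441 -0.0313]
tape [[ 0.5505 -0.1087  0.018 ]
 [ 0.5752 -0.1073  0.018 ]
 [ 0.5314  0.0691  0.018 ]
 [ 0.5528  0.0733  0.018 ]]
roll [0.6166 0.0806 0.038 ]
along close 0.08950043750770192 across 0.09956446292450134
```

>>> arm_command:
  delta_rot:
    - [0,0,0]
    - [0,0,0]
    - [0,0,0]
    - [0,0,0]
    - [0,0,0]
    - [0,0,0]
    - [0,0,0]
    - [0,0,0]
    - [0,0,0]
    - [0,0,0]
    - [0,0,0]
    - [0,0,0]
  delta_pos:
    - [0,-0.003,0.02]
    - [0,-0.003,0.04]
    - [0,-0.003,0.06]
    - [0,-0.003,0.08]
    - [0,-0.003,0.09]
    - [0,-0.003,0.097]
    - [0,-0.003,0.097]
    - [0,-0.003,0.097]
    - [0,-0.003,0.097]
    - [0,-0.003,0.097]
    - [0,-0.003,0.097]
    - [0,-0.003,0.097]
  gripper: [-1,-1,-1,-1,-1,-1,-1,1,1,1,1,1]
  grip_force: 25

```text
time: 3.15
position: [0.5457, -0.0336, 0.0232]
tool_rot: [-0.136, 0.991, -0.0, 0.001]
ft_force: [-1.0, -0.3, 0.3]
grip_width: 0.0616
grip_force: 0.0
```

>>> arm_command:
  delta_rot:
    - [0,0,0]
    - [0,0,0]
    - [0,0,0]
    - [0,0,0]
    - [0,0,0]
    - [0,0,0]
    - [0,0,0]
    - [0,0,0]
  delta_pos:
    - [0,0,0]
    - [0,0,0]
    - [0,0,0]
    - [0,0,0]
    - [0,0,-0.02]
    - [0,0,-0.05]
    - [0,0,-0.08]
    - [0,0,-0.11]
  gripper: [1,1,1,1,1,1,1,1]

```text
time: 3.82
position: [0.5446, -0.0333, 0.1331]
tool_rot: [-0.136, 0.991, 0.0, -0.001]
ft_force: [-0.4, -0.5, -2.5]
grip_width: 0.0438
grip_force: 24.8
```

Run:
```python
from h import *
from rig import status
o=status.get_obs();print(o['time'],o['position'],o['grip_width'],o['grip_force'],o['ft_force'])
go(o['position'],o['tool_rot'],[.514,-.313,.14],93.5)
```

```text
3.8167 [ 0.5445606  -0.03332172  0.13306398] 0.043759492252372974 24.839244363829494 [-0.39267324 -0.53917073 -2.54357466]
tool y at 105.67 delta [ 0.105 -0.261 -0.007] rz 12.17
tilt fix rotvec deg [ 0.06 -0.1   0.  ]
```

Gripped at 43.8 mm, as expected. Carrying it to the box.

>>> arm_command:
  delta_rot:
    - [0,0,1]
    - [0,0,3]
    - [0,0,5]
    - [0,0,7]
    - [0,0,9]
    - [0,0,11]
    - [0,0,12.2]
    - [0,0,12.2]
    - [0,0,12.2]
    - [0,0,12.2]
    - [0,0,12.2]
    - [0,0,12.2]
  delta_pos:
    - [0.008,-0.02,-0.007]
    - [0.018,-0.045,-0.007]
    - [0.03,-0.075,-0.007]
    - [0.042,-0.105,-0.007]
    - [0.054,-0.135,-0.007]
    - [0.066,-0.165,-0.007]
    - [0.078,-0.195,-0.007]
    - [0.09,-0.222,-0.007]
    - [0.098,-0.245,-0.007]
    - [0.103,-0.257,-0.007]
    - [0.105,-0.261,-0.007]
    - [0.105,-0.261,-0.007]
  gripper: [1,1,1,1,1,1,1,1,1,1,1,1]

```text
time: 4.82
position: [0.5143, -0.3134, 0.1391]
tool_rot: [-0.03, 1.0, 0.0, -0.0]
ft_force: [-0.5, -1.0, -1.0]
grip_width: 0.0437
grip_force: 24.8
```

>>> arm_command:
  delta_rot:
    - [0,0,0]
    - [0,0,0]
    - [0,0,0]
    - [0,0,0]
    - [0,0,0]
    - [0,0,0]
    - [0,0,0]
    - [0,0,0]
    - [0,0,0]
    - [0,0,0]
    - [0,0,0]
    - [0,0,0]
  delta_pos:
    - [0,0,0]
    - [0,0,0.025]
    - [0,0,0.05]
    - [0,0,0.075]
    - [0,0,0.095]
    - [0,0,0.11]
    - [0,0,0.12]
    - [0,0,0.125]
    - [0,0,0.125]
    - [0,0,0.125]
    - [0,0,0.125]
    - [0,0,0.125]
  gripper: [1,1,1,1,1,1,1,1,1,1,1,1]

```text
time: 5.82
position: [0.5154, -0.3136, 0.0157]
tool_rot: [-0.03, 1.0, -0.001, 0.001]
ft_force: [-0.7, 0.4, -1.7]
grip_width: 0.0441
grip_force: 24.8
```

>>> arm_command:
  delta_rot:
    - [0,0,0]
    - [0,0,0]
    - [0,0,0]
    - [0,0,0]
    - [0,0,0]
    - [0,0,0]
    - [0,0,0]
    - [0,0,0]
    - [0,0,0]
    - [0,0,0]
    - [0,0,0]
    - [0,0,0]
  delta_pos:
    - [0,0,0.002]
    - [0,0,0.0035]
    - [0,0,0.0035]
    - [0,0,0.0035]
    - [0,0,0.0035]
    - [0,0,0.0035]
    - [0,0,0.0035]
    - [0,0,-0.015]
    - [0,0,-0.04]
    - [0,0,-0.075]
    - [0,0,-0.11]
    - [0,0,-0.14]
  gripper: [1,1,-0.6,-0.6,-0.6,-0.6,-0.6,-0.6,-0.6,-0.6,-0.6,-0.6]

```text
time: 6.82
position: [0.5149, -0.3132, 0.1566]
tool_rot: [-0.03, 1.0, -0.0, 0.0]
ft_force: [0.5, 0.2, -0.4]
grip_width: 0.0692
grip_force: 0.0
```

Run:
```python
from h import *
from rig import status,viewer
o=status.get_obs();print(o['time'],o['position'],o['grip_width'],o['q'])
c=viewer.camera('top');cv2.imwrite('pics/t3.png',cv2.resize(c['pixels'][165:275,260:480],None,fx=3,fy=3))
go(o['position'],o['tool_rot'],[.528,.331,.2],93.5)
```

```text
6.8167 [ 0.5148831  -0.31324625  0.15660735] 0.06915090215857841 [-7.31789792e-01  5.77319900e-01  1.55382767e+00 -1.07354998e-05
  1.00945890e+00 -2.36323889e+00]
tool y at 93.48 delta [-0.0522  0.6422 -0.0438] rz -0.02
tilt fix rotvec deg [-0.04  0.04  0.  ]
```

View pics/t3.png

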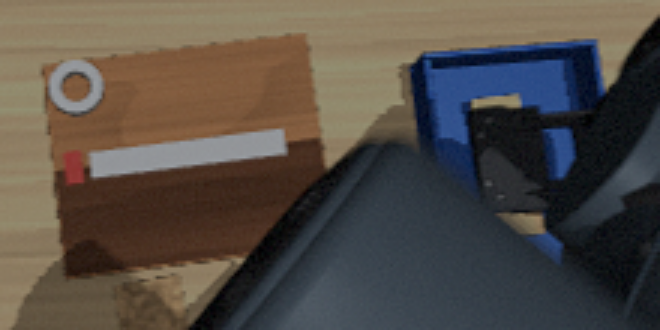

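The offcut lies in the box near (500,160) of the crop, and the tape is now fully visible. Moving on to the stick.

>>> arm_command:
  delta_rot:
    - [0,0,0]
    - [0,0,0]
    - [0,0,0]
    - [0,0,0]
    - [0,0,0]
    - [0,0,0]
    - [0,0,0]
    - [0,0,0]
    - [0,0,0]
    - [0,0,0]
    - [0,0,0]
    - [0,0,0]
  delta_pos:
    - [-0.001,0.015,-0.02]
    - [-0.004,0.045,-0.044]
    - [-0.007,0.08,-0.044]
    - [-0.01,0.115,-0.044]
    - [-0.013,0.15,-0.044]
    - [-0.016,0.185,-0.044]
    - [-0.019,0.22,-0.044]
    - [-0.022,0.255,-0.044]
    - [-0.025,0.29,-0.044]
    - [-0.027,0.325,-0.044]
    - [-0.03,0.36,-0.044]
    - [-0.032,0.395,-0.044]
  gripper: [-1,-1,-1,-1,-1,-1,-1,-1,-1,-1,-1,-1]

```text
time: 7.87
position: [0.5225, 0.0848, 0.1985]
tool_rot: [-0.03, 1.0, -0.0, 0.0]
ft_force: [0.7, -0.4, -0.4]
grip_width: 0.0876
grip_force: 0.0
```

>>> arm_command:
  delta_rot:
    - [0,0,0]
    - [0,0,0]
    - [0,0,0]
    - [0,0,0]
    - [0,0,0]
    - [0,0,0]
    - [0,0,0]
    - [0,0,0]
    - [0,0,0]
    - [0,0,0]
  delta_pos:
    - [-0.003,0.035,0]
    - [-0.006,0.07,0]
    - [-0.009,0.105,0]
    - [-0.012,0.14,0]
    - [-0.015,0.175,0]
    - [-0.018,0.21,0]
    - [-0.019,0.235,0]
    - [-0.02,0.247,0]
    - [-0.02,0.247,0]
    - [-0.02,0.247,0]
  gripper: [-1,-1,-1,-1,-1,-1,-1,-1,-1,-1]

```text
time: 8.7
position: [0.5274, 0.3303, 0.1981]
tool_rot: [-0.031, 1.0, -0.001, -0.0]
ft_force: [-0.4, -1.1, -0.4]
grip_width: 0.0871
grip_force: 0.0
```

Run:
```python
from h import *
np.set_printoptions(precision=4,suppress=True)
from rig import status,viewer
o=status.get_obs();print(o['time'],o['position'],o['grip_width'])
c=viewer.camera('wrist');cv2.imwrite('pics/w2.png',c['pixels']);c['o']=o;pickle.dump(c,open('w2.pkl','wb'))
go(o['position'],o['tool_rot'],[.529,.3295,.075],93.5)
for n in('top','scene'):
    c=viewer.camera(n);im=c['pixels'];hsv=cv2.cvtColor(im,cv2.COLOR_BGR2HSV)
    m=((hsv[...,1]<60)&(hsv[...,2]>110)).astype(np.uint8);k=np.zeros_like(m)
    x=(slice(203,232),slice(286,360)) if n=='top' else (slice(184,218),slice(256,342))
    k[x]=m[x]; nl,lab,st,ce=cv2.connectedComponentsWithStats(k);i=1+st[1:,4].argmax()
    r=cv2.minAreaRect(cv2.findNonZero((lab==i).astype(np.uint8)));b=ray(c,c['pose'],cv2.boxPoints(r),.018)
    print(n,st[i],ray(c,c['pose'],ce[i],.018));print(b)
    h2=((abs(hsv[...,0].astype(int)-113)<12)&(hsv[...,1]>150)).astype(np.uint8)
```

```text
8.7 [0.5274 0.3303 0.1981] 0.08708848505631707
tool y at 93.54 delta [-0.0017 -0.0007  0.1231] rz 0.04
tilt fix rotvec deg [-0.08 -0.05  0.  ]
top [289 208  66  16 561] [[ 0.5556 -0.0191  0.018 ]]
[[ 0.5586  0.0721  0.018 ]
 [ 0.5766 -0.1085  0.018 ]
 [ 0.5527 -0.1104  0.018 ]
 [ 0.535   0.0695  0.018 ]]
scene [260 188  79  27 761] [[ 0.5518 -0.023   0.018 ]]
[[ 0.5466 -0.1131  0.018 ]
 [ 0.5286  0.0714  0.018 ]
 [ 0.5576  0.0696  0.018 ]
 [ 0.574  -0.1114  0.018 ]]
```

View pics/w2.png

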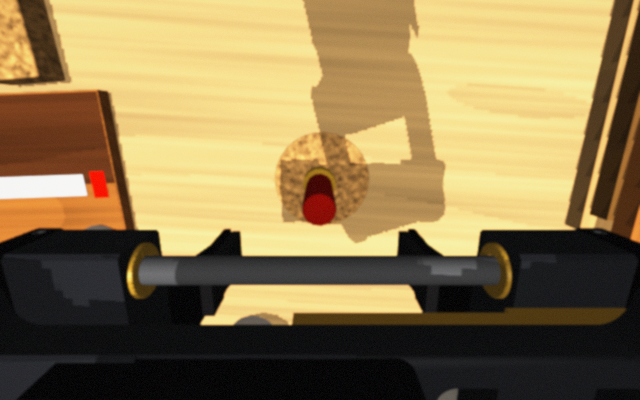

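The wrist view shows the stick's top at (319,208) on the mat, centred between the fingers. Descending to grip.

>>> arm_command:
  delta_rot:
    - [0,0,0]
    - [0,0,0]
    - [0,0,0]
    - [0,0,0]
    - [0,0,0]
    - [0,0,0]
    - [0,0,0]
    - [0,0,0]
    - [0,0,0]
    - [0,0,0]
    - [0,0,0]
    - [0,0,0]
  delta_pos:
    - [-0.001,0,0.02]
    - [-0.001,0,0.045]
    - [-0.001,0,0.07]
    - [-0.001,0,0.095]
    - [-0.001,0,0.11]
    - [-0.001,0,0.12]
    - [-0.001,0,0.123]
    - [-0.001,0,0.123]
    - [-0.001,0,0.123]
    - [-0.001,0,0.123]
    - [-0.001,0,0.123]
    - [-0.001,0,0.123]
  gripper: [-1,-1,-1,-1,-1,-1,-1,-1,1,1,1,1]
  grip_force: 30

```text
time: 9.85
position: [0.5293, 0.3312, 0.0766]
tool_rot: [-0.03, 1.0, 0.0, 0.001]
ft_force: [0.6, -0.1, 1.0]
grip_width: 0.0683
grip_force: 0.0
```

>>> arm_command:
  delta_rot:
    - [0,0,0]
    - [0,0,0]
    - [0,0,0]
    - [0,0,0]
    - [0,0,0]
    - [0,0,0]
  delta_pos:
    - [0,0,0]
    - [0,0,0]
    - [0,0,0]
    - [0,0,0]
    - [0,0,0]
    - [0,0,0]
  gripper: [1,1,1,1,1,1]

```text
time: 10.35
position: [0.5287, 0.3309, 0.0755]
tool_rot: [-0.03, 1.0, -0.0, -0.0]
ft_force: [0.3, 0.6, -0.0]
grip_width: 0.0282
grip_force: 0.2
```

Run:
```python
from h import *
np.set_printoptions(precision=4,suppress=True)
from rig import status,viewer
o=status.get_obs();print(o['time'],o['position'],o['grip_width'],o['grip_force'],o['ft_force'])
c=pickle.load(open('w2.pkl','rb'));q=c['o']
W=np.eye(4);W[:3,:3]=R.from_quat(q['tool_rot']).as_matrix();W[:3,3]=q['position']
print('stick top from wrist',ray(c,W@c['mount'],(319,208),.124),'mat',ray(c,W@c['mount'],(322,179),.004))
```

```text
10.35 [0.5287 0.3309 0.0755] 0.028153469957814887 0.20733914338052273 [ 0.2513  0.5941 -0.0153]
stick top from wrist [[0.5255 0.3315 0.124 ]] mat [[0.5248 0.3348 0.004 ]]
```

>>> arm_command:
  delta_rot:
    - [0,0,0]
    - [0,0,0]
    - [0,0,0]
    - [0,0,0]
    - [0,0,0]
    - [0,0,0]
    - [0,0,0]
    - [0,0,0]
    - [0,0,0]
  delta_pos:
    - [0,0,0]
    - [0,0,0]
    - [0,0,0]
    - [0,0,0]
    - [0,0,-0.01]
    - [0,0,-0.03]
    - [0,0,-0.045]
    - [0,0,-0.05]
    - [0,0,-0.05]
  gripper: [1,1,1,1,1,1,1,1,1]

```text
time: 11.1
position: [0.5297, 0.3313, 0.1274]
tool_rot: [-0.03, 1.0, 0.001, 0.002]
ft_force: [0.5, 0.3, -3.5]
grip_width: 0.0271
grip_force: 30.0
```

Run:
```python
from h import *
from rig import status
o=status.get_obs();print(o['time'],o['position'],o['grip_width'],o['grip_force'],o['ft_force'])
go(o['position'],o['tool_rot'],[.545,.068,.126],93.5)
```

```text
11.1 [0.52974845 0.33134828 0.12738808] 0.027138784621490282 29.990663789212704 [ 0.50221078  0.30881057 -3.50427211]
tool y at 93.48 delta [ 0.0008 -0.2638  0.0011] rz -0.02
tilt fix rotvec deg [ 0.06  0.19 -0.  ]
```

>>> arm_command:
  delta_rot:
    - [0,0,0]
    - [0,0,0]
    - [0,0,0]
    - [0,0,0]
    - [0,0,0]
    - [0,0,0]
    - [0,0,0]
    - [0,0,0]
    - [0,0,0]
    - [0,0,0]
    - [0,0,0]
    - [0,0,0]
  delta_pos:
    - [0,-0.012,0]
    - [0,-0.035,0]
    - [0,-0.065,0]
    - [0,-0.095,0]
    - [0,-0.13,0]
    - [0,-0.165,0]
    - [0,-0.2,0]
    - [0,-0.23,0]
    - [0,-0.25,0]
    - [0,-0.26,0]
    - [0,-0.263,0]
    - [0,-0.263,0]
  gripper: [1,1,1,1,1,1,1,1,1,1,1,1]

```text
time: 12.1
position: [0.5441, 0.0679, 0.1249]
tool_rot: [-0.03, 1.0, 0.0, -0.001]
ft_force: [0.7, -0.2, -2.9]
grip_width: 0.0273
grip_force: 30.0
```

Run:
```python
from h import *
np.set_printoptions(precision=4,suppress=True)
from rig import status,viewer
o=status.get_obs();print(o['time'],o['position'],o['grip_width'],o['grip_force'],o['ft_force'])
w=viewer.camera('wrist');w['o']=o;pickle.dump(w,open('w3.pkl','wb'))
cv2.imwrite('pics/w3.png',w['pixels'])
s=viewer.camera('scene');cv2.imwrite('pics/s3.png',cv2.resize(s['pixels'][90:250,220:420],None,fx=3.7,fy=3.7,interpolation=cv2.INTER_CUBIC))
pickle.dump(s,open('s3.pkl','wb'))
```

```text
12.1 [0.5441 0.0679 0.1249] 0.027301123089173967 29.99062213115394 [ 0.6986 -0.1874 -2.8626]
```

View pics/s3.png

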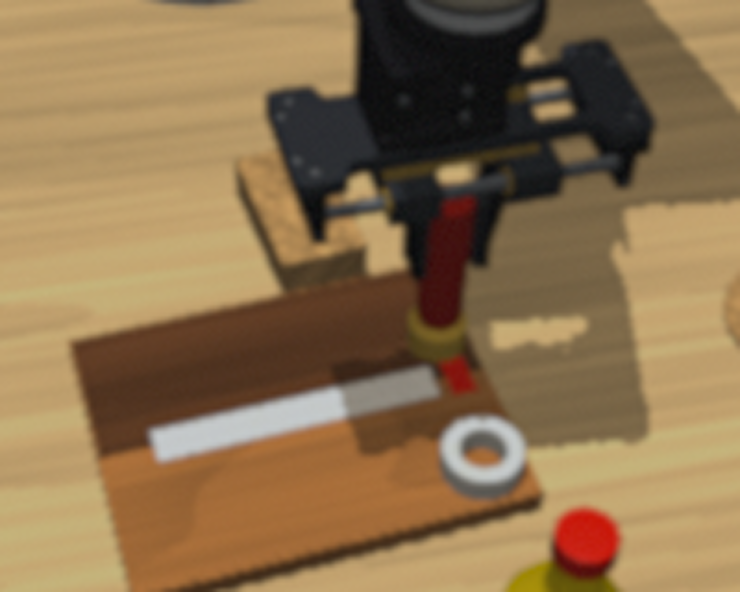

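The scene view shows the stick held upright, its brass foot at about (437,345) in the crop, over the marked end of the tape. I'll check its position numerically.

Run:
```python
from h import *
np.set_printoptions(precision=4,suppress=True)
s=pickle.load(open('s3.pkl','rb'));f=lambda u:(np.array(u)+.5)/3.7-.5+[220,90]
print('foot underside',ray(s,s['pose'],f((437,345)),.0534),'collar top',ray(s,s['pose'],f((440,322)),.0774))
t=ray(s,s['pose'],f([(434,366),(440,392),(150,432),(158,461)]),.018);print('tape',t[:2].mean(0),t[2:].mean(0),t.mean(0))
a=np.radians(95.4);print('start/end wanted',*[np.array([.5535,-.0198])+d*np.array([np.cos(a),np.sin(a)]) for d in(.088,-.088)])
```

```text
foot underside [[0.5448 0.0688 0.0534]] collar top [[0.5473 0.0685 0.0774]]
tape [0.5431 0.0715 0.018 ] [ 0.5613 -0.1101  0.018 ] [ 0.5522 -0.0193  0.018 ]
start/end wanted [0.5452 0.0678] [ 0.5618 -0.1074]
```

>>> arm_command:
  delta_rot:
    - [0,0,0]
    - [0,0,0]
    - [0,0,0]
    - [0,0,0]
    - [0,0,0]
    - [0,0,0]
    - [0,0,0]
    - [0,0,0]
    - [0,0,0]
    - [0,0,0]
  delta_pos:
    - [-0.001,0,0.008]
    - [-0.001,0,0.018]
    - [-0.001,0,0.026]
    - [-0.001,0,0.031]
    - [-0.001,0,0.033]
    - [-0.001,0,0.034]
    - [-0.001,0,0.035]
    - [-0.001,0,0.0355]
    - [-0.001,0,0.036]
    - [-0.001,0,0.036]
  gripper: [1,1,1,1,1,1,1,1,1,1]

```text
time: 13.03
position: [0.5459, 0.0684, 0.0898]
tool_rot: [-0.03, 1.0, -0.0, 0.0]
ft_force: [-0.2, -0.5, -2.6]
grip_width: 0.0274
grip_force: 30.0
```

Run:
```python
from h import *
from rig import status
o=status.get_obs();print(o['time'],o['position'],o['grip_width'],o['ft_force'])
go(o['position'],o['tool_rot'],[.5618,-.1074,o['position'][2]])
```

```text
13.0333 [0.54588231 0.06836296 0.08978906] 0.027431374263889512 [-0.19731702 -0.48980067 -2.6326566 ]
tool y at 93.47 delta [-0.0053 -0.1764  0.    ] rz None
tilt fix rotvec deg [-0.01  0.03  0.  ]
```

>>> arm_command:
  delta_rot:
    - [0,0,0]
    - [0,0,0]
    - [0,0,0]
  delta_pos:
    - [0,0,0.0005]
    - [0,0,0.001]
    - [0,0,0.001]
  gripper: [1,1,1]

```text
time: 13.28
position: [0.546, 0.0684, 0.0894]
tool_rot: [-0.03, 1.0, -0.0, 0.0]
ft_force: [-1.5, -0.2, 3.6]
grip_width: 0.0275
grip_force: 30.0
```

>>> arm_command:
  delta_rot:
    - [0,0,0]
    - [0,0,0]
    - [0,0,0]
  delta_pos:
    - [0,0,0.0005]
    - [0,0,0.001]
    - [0,0,0.001]
  gripper: [1,1,1]

```text
time: 13.53
position: [0.5461, 0.0684, 0.0893]
tool_rot: [-0.03, 1.0, -0.0, 0.001]
ft_force: [-2.4, 0.5, 11.1]
grip_width: 0.0271
grip_force: 30.0
```

Contact is about 11 N. Sliding at 4 cm/s.

>>> arm_command:
  delta_rot:
    - [0,0,0]
    - [0,0,0]
    - [0,0,0]
    - [0,0,0]
    - [0,0,0]
    - [0,0,0]
    - [0,0,0]
    - [0,0,0]
    - [0,0,0]
    - [0,0,0]
    - [0,0,0]
    - [0,0,0]
  delta_pos:
    - [-0.0001,-0.0033,-0.0003]
    - [-0.0002,-0.0067,-0.0003]
    - [-0.0003,-0.01,-0.0003]
    - [-0.0004,-0.0133,-0.0003]
    - [-0.0005,-0.0167,-0.0003]
    - [-0.0006,-0.02,-0.0003]
    - [-0.0007,-0.0233,-0.0003]
    - [-0.0008,-0.0267,-0.0003]
    - [-0.0009,-0.03,-0.0003]
    - [-0.001,-0.0333,-0.0003]
    - [-0.0011,-0.0367,-0.0003]
    - [-0.0012,-0.04,-0.0003]
  gripper: [1,1,1,1,1,1,1,1,1,1,1,1]

```text
time: 14.53
position: [0.5504, 0.0303, 0.0894]
tool_rot: [-0.029, 1.0, 0.002, 0.002]
ft_force: [-0.6, 7.1, 8.0]
grip_width: 0.0273
grip_force: 30.0
```

>>> arm_command:
  delta_rot:
    - [0,0,0]
    - [0,0,0]
    - [0,0,0]
    - [0,0,0]
    - [0,0,0]
    - [0,0,0]
    - [0,0,0]
    - [0,0,0]
    - [0,0,0]
    - [0,0,0]
    - [0,0,0]
    - [0,0,0]
  delta_pos:
    - [-0.0001,-0.0033,0]
    - [-0.0002,-0.0067,0]
    - [-0.0003,-0.01,0]
    - [-0.0004,-0.0133,0]
    - [-0.0005,-0.0167,0]
    - [-0.0006,-0.02,0]
    - [-0.0007,-0.0233,0]
    - [-0.0008,-0.0267,0]
    - [-0.0009,-0.03,0]
    - [-0.001,-0.0333,0]
    - [-0.0011,-0.0367,0]
    - [-0.0012,-0.04,0]
  gripper: [1,1,1,1,1,1,1,1,1,1,1,1]

```text
time: 15.53
position: [0.5538, -0.0094, 0.0894]
tool_rot: [-0.029, 1.0, 0.002, 0.001]
ft_force: [-0.0, 7.1, 9.0]
grip_width: 0.0274
grip_force: 30.0
```

Run:
```python
from h import *
from rig import status
o=status.get_obs();print(o['time'],o['position'],o['grip_width'],o['ft_force'])
d=o['position'][:2]-[.5535,-.0198];a=np.radians(95.4);print('along',d@[np.cos(a),np.sin(a)],'across',d@[np.sin(a),-np.cos(a)])
go(o['position'],o['tool_rot'],[.5618,-.1074,o['position'][2]])
```

```text
15.5333 [ 0.55379913 -0.00936875  0.08940365] 0.02741314086059623 [-0.01818481  7.12798905  8.95189536]
along 0.010356800767348814 across 0.0012794709343625743
tool y at 93.36 delta [-0.0023 -0.0983 -0.0003] rz None
tilt fix rotvec deg [ 0.19  0.16 -0.  ]
```

>>> arm_command:
  delta_rot:
    - [0,0,0]
    - [0,0,0]
    - [0,0,0]
    - [0,0,0]
    - [0,0,0]
    - [0,0,0]
    - [0,0,0]
    - [0,0,0]
    - [0,0,0]
    - [0,0,0]
    - [0,0,0]
    - [0,0,0]
  delta_pos:
    - [-0.0001,-0.0033,0]
    - [-0.0001,-0.0067,0]
    - [-0.0002,-0.01,0]
    - [-0.0003,-0.0133,0]
    - [-0.0004,-0.0167,0]
    - [-0.0005,-0.02,0]
    - [-0.0005,-0.0233,0]
    - [-0.0006,-0.0267,0]
    - [-0.0007,-0.03,0]
    - [-0.0008,-0.0333,0]
    - [-0.0009,-0.0367,0]
    - [-0.001,-0.04,0]
  gripper: [1,1,1,1,1,1,1,1,1,1,1,1]

```text
time: 16.53
position: [0.557, -0.0491, 0.0894]
tool_rot: [-0.029, 1.0, 0.002, 0.001]
ft_force: [-0.8, 7.3, 10.1]
grip_width: 0.0273
grip_force: 30.0
```

>>> arm_command:
  delta_rot:
    - [0,0,0]
    - [0,0,0]
    - [0,0,0]
    - [0,0,0]
    - [0,0,0]
    - [0,0,0]
    - [0,0,0]
    - [0,0,0]
    - [0,0,0]
    - [0,0,0]
    - [0,0,0]
    - [0,0,0]
  delta_pos:
    - [-0.0001,-0.0033,0]
    - [-0.0001,-0.0067,0]
    - [-0.0002,-0.01,0]
    - [-0.0003,-0.0133,0]
    - [-0.0004,-0.0167,0]
    - [-0.0005,-0.02,0]
    - [-0.0005,-0.0233,0]
    - [-0.0006,-0.0267,0]
    - [-0.0007,-0.03,0]
    - [-0.0008,-0.0333,0]
    - [-0.0009,-0.0367,0]
    - [-0.001,-0.04,0]
  gripper: [1,1,1,1,1,1,1,1,1,1,1,1]

```text
time: 17.53
position: [0.5601, -0.0887, 0.0894]
tool_rot: [-0.029, 1.0, 0.002, 0.001]
ft_force: [-0.7, 7.6, 8.8]
grip_width: 0.0278
grip_force: 30.0
```

>>> arm_command:
  delta_rot:
    - [0,0,0]
    - [0,0,0]
    - [0,0,0]
    - [0,0,0]
    - [0,0,0]
    - [0,0,0]
    - [0,0,0]
    - [0,0,0]
    - [0,0,0]
  delta_pos:
    - [-0.0001,-0.0033,0]
    - [-0.0001,-0.0067,0]
    - [-0.0002,-0.01,0]
    - [-0.0003,-0.0133,0]
    - [-0.0004,-0.0167,0]
    - [-0.0004,-0.018,0]
    - [-0.0004,-0.018,0]
    - [-0.0004,-0.018,0]
    - [-0.0004,-0.018,0]
  gripper: [1,1,1,1,1,1,1,1,1]

```text
time: 18.28
position: [0.5616, -0.1069, 0.0894]
tool_rot: [-0.029, 1.0, 0.002, 0.001]
ft_force: [-0.8, 6.2, 9.3]
grip_width: 0.0275
grip_force: 30.0
```

Run:
```python
from h import *
from rig import status,viewer
o=status.get_obs();print(o['time'],o['position'],o['grip_width'],o['ft_force'])
d=o['position'][:2]-[.5535,-.0198];a=np.radians(95.4);print('along',d@[np.cos(a),np.sin(a)],'across',d@[np.sin(a),-np.cos(a)])
s=viewer.camera('scene');cv2.imwrite('pics/s4.png',cv2.resize(s['pixels'][90:250,200:400],None,fx=3.7,fy=3.7,interpolation=cv2.INTER_CUBIC))
go(o['position'],o['tool_rot'],[.5275,.3325,.135],93.5)
```

```text
18.2833 [ 0.56163555 -0.10688066  0.08938974] 0.027462684344045123 [-0.77401426  6.16297352  9.30003402]
along -0.08745981667985167 across -9.55737255715338e-05
tool y at 93.38 delta [ 0.0081  0.4408 -0.0442] rz -0.12
tilt fix rotvec deg [ 0.19  0.09 -0.  ]
```

View pics/s4.png

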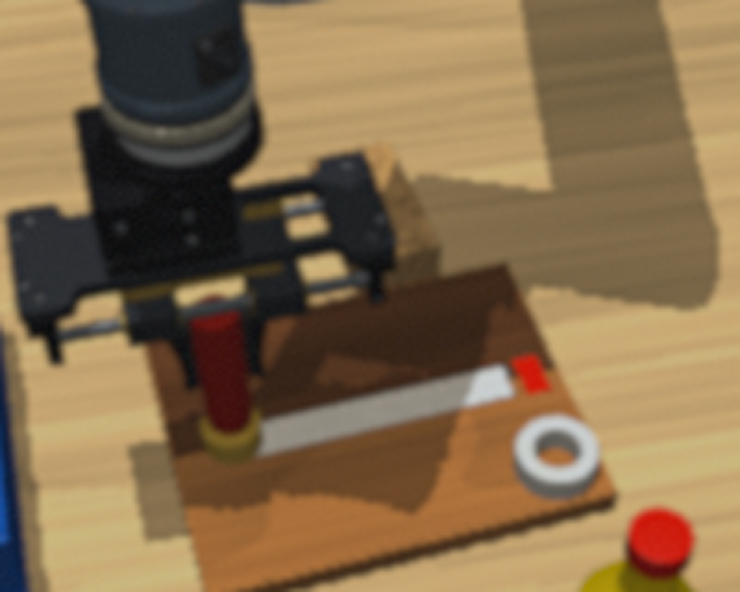

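The view shows the foot at about (232,445), sitting on the unmarked end of the tape and centred across it. Lifting and going back to the mat.

>>> arm_command:
  delta_rot:
    - [0,0,0]
    - [0,0,0]
    - [0,0,0]
    - [0,0,0]
    - [0,0,0]
    - [0,0,0]
    - [0,0,0]
    - [0,0,0]
    - [0,0,0]
    - [0,0,0]
    - [0,0,0]
    - [0,0,0]
  delta_pos:
    - [0,0,-0.01]
    - [0,0,-0.03]
    - [0,0,-0.046]
    - [0,0.012,-0.046]
    - [0.001,0.035,-0.046]
    - [0.001,0.065,-0.046]
    - [0.002,0.095,-0.046]
    - [0.002,0.125,-0.046]
    - [0.003,0.155,-0.046]
    - [0.003,0.185,-0.046]
    - [0.004,0.215,-0.046]
    - [0.004,0.245,-0.046]
  gripper: [1,1,1,1,1,1,1,1,1,1,1,1]

```text
time: 19.33
position: [0.5409, 0.1373, 0.1329]
tool_rot: [-0.03, 1.0, -0.0, -0.001]
ft_force: [0.9, -0.4, -2.9]
grip_width: 0.0274
grip_force: 30.0
```

>>> arm_command:
  delta_rot:
    - [0,0,0]
    - [0,0,0]
    - [0,0,0]
    - [0,0,0]
    - [0,0,0]
    - [0,0,0]
    - [0,0,0]
    - [0,0,0]
    - [0,0,0]
    - [0,0,0]
    - [0,0,0]
  delta_pos:
    - [0.001,0.03,0]
    - [0.001,0.06,0]
    - [0.002,0.09,0]
    - [0.002,0.12,0]
    - [0.003,0.15,0]
    - [0.003,0.172,0]
    - [0.004,0.188,0]
    - [0.004,0.195,0]
    - [0.004,0.195,0]
    - [0.004,0.195,0]
    - [0.004,0.195,0]
  gripper: [1,1,1,1,1,1,1,1,1,1,1]

```text
time: 20.25
position: [0.5263, 0.3286, 0.1334]
tool_rot: [-0.03, 1.0, -0.001, -0.001]
ft_force: [1.0, 0.0, -2.9]
grip_width: 0.0274
grip_force: 30.0
```

Run:
```python
from h import *
from rig import status
o=status.get_obs();print(o['time'],o['position'],o['grip_width'],o['ft_force'])
go(o['position'],o['tool_rot'],[.5275,.3325,.0765],93.5)
```

```text
20.25 [0.52629361 0.32864523 0.13336225] 0.027359796187127493 [ 0.96832022  0.00723604 -2.94190501]
tool y at 93.44 delta [-0.0015  0.0038  0.0569] rz -0.06
tilt fix rotvec deg [-0.06 -0.07  0.  ]
```

>>> arm_command:
  delta_rot:
    - [0,0,0]
    - [0,0,0]
    - [0,0,0]
    - [0,0,0]
    - [0,0,0]
    - [0,0,0]
    - [0,0,0]
    - [0,0,0]
    - [0,0,0]
    - [0,0,0]
    - [0,0,0]
    - [0,0,0]
  delta_pos:
    - [0,0.001,0.01]
    - [0,0.002,0.025]
    - [0,0.003,0.038]
    - [0,0.003,0.047]
    - [0,0.003,0.052]
    - [0,0.003,0.054]
    - [0,0.003,0.056]
    - [0,0.003,0.057]
    - [0,0.003,0.0575]
    - [0,0.003,0.058]
    - [0,0.003,0.058]
    - [0,0.003,0.058]
  gripper: [1,1,1,1,1,1,1,1,1,1,1,1]

```text
time: 21.25
position: [0.5266, 0.3329, 0.0762]
tool_rot: [-0.03, 1.0, 0.0, 0.0]
ft_force: [-0.8, -0.3, -2.2]
grip_width: 0.0274
grip_force: 30.0
```

Not in contact yet. Lowering a little more.

>>> arm_command:
  delta_rot:
    - [0,0,0]
    - [0,0,0]
    - [0,0,0]
    - [0,0,0]
  delta_pos:
    - [0,0,0.0005]
    - [0,0,0.001]
    - [0,0,0.001]
    - [0,0,0.001]
  gripper: [1,1,1,1]

```text
time: 21.58
position: [0.5267, 0.3329, 0.0754]
tool_rot: [-0.03, 1.0, 0.0, 0.0]
ft_force: [-0.7, -1.3, 2.8]
grip_width: 0.0276
grip_force: 30.0
```

Touching. Releasing slowly, then going straight up.

>>> arm_command:
  delta_rot:
    - [0,0,0]
    - [0,0,0]
    - [0,0,0]
    - [0,0,0]
    - [0,0,0]
    - [0,0,0]
    - [0,0,0]
    - [0,0,0]
    - [0,0,0]
    - [0,0,0]
  delta_pos:
    - [0,0,0]
    - [0,0,0]
    - [0,0,0]
    - [0,0,0]
    - [0,0,0]
    - [0,0,0]
    - [0,0,0]
    - [0,0,0]
    - [0,0,0]
    - [0,0,0]
  gripper: [0.2,0,-0.3,-0.6,-1,-1,-1,-1,-1,-1]
  grip_force: 5

```text
time: 22.42
position: [0.5265, 0.3328, 0.0748]
tool_rot: [-0.03, 1.0, 0.0, 0.0]
ft_force: [0.2, -0.7, 0.7]
grip_width: 0.0839
grip_force: 0.0
```

>>> arm_command:
  delta_rot:
    - [0,0,0]
    - [0,0,0]
    - [0,0,0]
    - [0,0,0]
    - [0,0,0]
    - [0,0,0]
    - [0,0,0]
    - [0,0,0]
    - [0,0,0]
    - [0,0,0]
    - [0,0,0]
    - [0,0,0]
  delta_pos:
    - [0,0,-0.01]
    - [0,0,-0.025]
    - [0,0,-0.045]
    - [0,0,-0.07]
    - [0,0,-0.1]
    - [0,0,-0.125]
    - [0,0,-0.14]
    - [0,0,-0.15]
    - [0,0,-0.15]
    - [0,0,-0.15]
    - [0,0,-0.15]
    - [0,0,-0.15]
  gripper: [-1,-1,-1,-1,-1,-1,-1,-1,-1,-1,-1,-1]

```text
time: 23.42
position: [0.5255, 0.3324, 0.2232]
tool_rot: [-0.03, 1.0, -0.001, -0.002]
ft_force: [0.9, -0.6, -0.5]
grip_width: 0.087
grip_force: 0.0
```

Run:
```python
from h import *
from rig import status,viewer
o=status.get_obs();print(o['time'],o['position'],o['grip_width'],o['ft_force'])
s=viewer.camera('scene');cv2.imwrite('pics/s5.png',s['pixels'])
```

```text
23.4167 [0.52547402 0.33236937 0.2231807 ] 0.08697532953631036 [ 0.93232784 -0.61850496 -0.5395618 ]
```

View pics/s5.png

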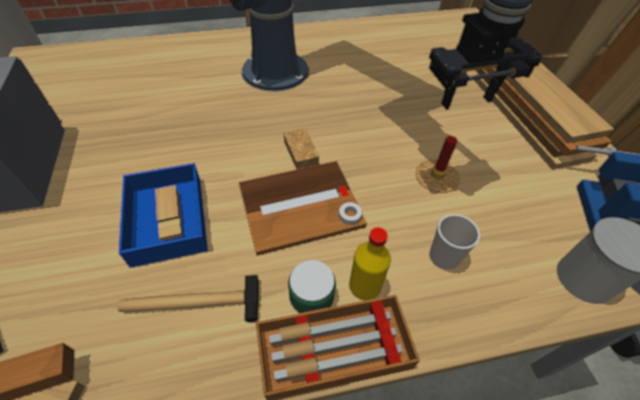

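The view shows the stick upright on its mat (445,160), the offcut flat in the box (167,212), the bystanders in place and the gripper clear.

```bash
python3 -c "
from rig import robot; print(robot.hand_in())"
```

```text
the job is handed in; nothing more can be done
None
```

I put the offcut in the blue box, slid the stick along the whole tape at about 4 cm/s, stood it back on its cork mat and handed the job in at about 23 s; the last picture shows both in place and the bystanders where they were, but the hand-in gave back no verdict.

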